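Take the red stop off the slicing guide

ROBOT

A 6-joint arm with a two-finger parallel gripper is mounted at the origin on a cart in front of the work surface, level with it; the furniture and walls round the work are solid. World frame = base frame: x ahead of the robot, y to its left, z up, the work surface at z = 0. Lengths are in m, angles in rad, forces in N, time in s.
With the tool pointing down it reaches from about 0.25 to 0.775 m from the base axis. Payload 4 kg.
Tool frame: the origin (TCP) lies at the very end of the fingers, on their centre line; the grasp point (between the pads) lies 19 mm behind it; z points along the fingers, y is the line along which they close (so a half turn about z gives the same grasp; the last joint's range is limited). The gripper opens to 94 mm and grips with 3 to 60 N. Pads are 16 mm wide; open, the fingers measure 119 mm over their backs; the gripper's body (75 mm by 177 mm) begins 78 mm behind the grasp point.
Start: joints at [-1.224, 0.087, 1.371, -0, 1.684, -0.103], TCP at [0.239, -0.495, 0.206] pointing down, gripper open.
Joint ranges: [-3.1, 3.1], [-0.76, 2.03], [0.27, 2.55], [-1.08, 4.22], [0.17, 2.65], [-2.57, 2.57]. Speed limits (rad/s): [2.79, 2.79, 3.14, 3.14, 3.14, 3.14].

INTERFACE

Orientations are given as [roll, pitch, yaw] about the fixed x, y, z axes, in that order (R = Rz(yaw) Ry(pitch) Rx(roll)).
In Python, from bench import robot gives the robot as it stands. The module is installed in compiled form; this text tells all that it offers.
- The arm moves only by the tool move_arm, never from a script. Its argument "deltas" is one flat list of numbers, 7 for each row, row after row: the turn, a rotation vector about the tool's x, y, z in rad, then the shift along the tool's x, y, z in cm, then the closure, from -1 (fully open) to 1 (shut). A call has 1 to 8 rows; each row is the pose to reach, as a shift and turn from the pose commanded when the call began, along the tool's axes at that moment; what a row does not reach only later rows make up. A row lasts 1/10 s, in which the tool goes at most 50 mm and 8.59 degrees, less where a joint would pass 70% of its speed; a pose out of reach is approached as far as the arm can. A call with a gripper value outside its range is refused whole. The fingers move at their own pace and stop on an object; the grip force is fixed at half the most. Time passes only in rows, so rows that repeat a pose let the fingers close. It gives the time, the measured TCP pose, the force, the opening and the grip force at its end, in the units of the state.
- robot.get_obs(): the state, without advancing time (a new reading comes with each control period).
- robot.snapshot(name): name is "scene" or "top" or "wrist"; returns a dict with "image" (400x640x3 uint8, red, green, blue), "depth" (400x640 float32, m along the optical axis (not along the pixel's ray), 0 where there is no reading), "fov_y" (degrees; the focal length in pixels is half the picture's height over the tangent of half this angle, whatever the lens; pixels are square), "cx", "cy" (the principal point, pixels), "D" ([k1, k2, p1, p2, k3] as OpenCV has them; the pictures are not rectified), "origin" and "orientation" of the camera in the world; the wrist camera has in their place "T_tool_cam" (4x4, takes a point from camera to tool coordinates, whose origin is the TCP and whose axes are the flange's). Camera axes: x right, y up, looking along -z (the intrinsics and any distortion apply to the point x, -y, -z); pixel columns grow to the right and rows downward; lengths in m; the calibration is good to about 2 mm. A picture is of the moment at which its call begins: read the wrist's pose just before it.
- robot.close_job(): hands the job in; it is judged then, once.
The state is a dict: "time": time; "joint_positions": joint angles; "qvel": joint speeds; "joint_torque": joint torques, N m; "tool_pos": TCP position; "ee_rot": TCP orientation; "wrist_force": force on the tool from outside, world axes, zero at the start; "wrist_torque": the same for the moment, N m; "width": finger opening in m; "finger_force": force on a finger pad.
Only numpy, scipy, OpenCV 4.12 (cv2) and the standard library are available. Lean on these libraries where they do the work, as an engineer would, in place of code of your own. Each camera call takes 0.05 s, during which the arm holds its last target. There are 200 camera calls.

TASK

Take the red stop off the slicing guide for washing up: slide it along the rail's track and out of the open end on its own side, lift it away and set it down inside the china basket, without dropping it. Leave the blue stop where it is on the rail and the basket standing upright.

Things in the scene. Friction and masses are not known exactly. Their poses are not given: they have to be found in the camera images.
- red_stop: Red stop, 76 mm high, 70 g. Origin: middle of its T foot's underside; z up, y along the rail. Black foot 28 (x) x 36 (y) x 7 mm, neck 10 mm wide to z 15, red carriage z 15 to 27 (x -40 to 20, y -18 to 18), fence finger hanging at x -40 to -32 down to z 5. Over the origin a square upright grip 24 x 24 mm, z 27 to 76, to pinch from above either way.
- blue_stop: The same stop in blue, on the other half of the same rail; to be left where it is. Which colour is on which half changes from run to run.
- rail: Fixed aluminium T-track, 300 (y) x 50 (x) x 21 mm, both ends open. Origin: middle of its underside, z up. A stop's origin rides 6 mm above it, with 4 mm play upward, 3 mm sideways and slight friction. A black block fixed at mid-length (32 mm long, to z 30) parts the stops: each leaves by its own end. A stop is clear, free to lift, when over 168 mm from the rail's origin.
- basket: White scalloped round china basket, loose, 350 g, 172 mm across the rim, 67 mm high. Origin: centre of its underside; z up. Inner floor at z 4 mm, flat to a radius of about 45 mm; the wall slopes out to an inner radius of about 75 mm at the rim.
Not all that is in view belongs to the job. There is more than one size of the red_stop; the job needs the largest.

How it is judged:
On the way:
1. the red stop has been slid along the track to the rail's open end (its origin more than 150 mm from the rail's middle, still at track height) ((y of red_stop in the frame of rail above 0.15 m or y of red_stop in the frame of rail below -0.15 m) and x of red_stop in the frame of rail between -0.03 and 0.03 m and z of red_stop in the frame of rail below 0.02 m).
At the end, for the whole second after the job is handed in: The red stop lies or stands at rest inside the basket (its origin within 70 mm of the basket's axis and less than 50 mm above the basket's underside), the basket is upright within 10 degrees, and the blue stop is on the rail within 25 mm of where it was (horizontal distance between red_stop and basket below 0.07 m and z of red_stop in the frame of basket below 0.05 m and linear speed of red_stop below 0.03 m/s and angle between basket's own z axis and vertical below 0.17 rad and distance of blue_stop from where it was at the start of the episode below 0.025 m); the robot touches nothing.
It fails at once if the blue stop was moved more than 40 mm (distance of blue_stop from where it was at the start of the episode above 0.04 m).
It fails at once if the red stop was dropped into the basket (falling free at more than 0.8 m/s, a drop of over 3 cm) (horizontal distance between red_stop and basket below 0.09 m and linear speed of red_stop above 0.8 m/s and contact force between red_stop and the fingers below 0.1 N).
It fails at once if the basket was tipped over (angle between basket's own z axis and vertical above 0.5 rad).
It also fails if it takes over 42 s, if anything falls off the work surface, if the arm or the gripper's body presses on something with over 40 N, if the wrist force passes 120 N, or if a joint passes its speed limit or range.

## Working session

There is one attempt and no reset: what is moved stays moved. The work goes in short steps, Python scripts to look and compute and a tool call to move; the robot and the scene stay as the last step left them, time stands still between calls to the robot, and variables do not carry over. Pictures are saved under pics/ and viewed, at most 10 in all, crops included, and the job is handed in when it is done.

Besides the shell and the picture viewer there is one more tool, called after ">>>" in YAML: its name, and indented under it one key for each argument. move_arm: Moves the arm, as the interface text tells. Its arguments: {"type":"object","properties":{"deltas":{"type":"array","items":{"type":"number"}}},"required":["deltas"]}

```bash
mkdir -p pics
cat > h.py <<'E'
import numpy as np, cv2
from scipy.spatial.transform import Rotation as R
from bench import robot
def cam(name):
    o=robot.get_obs(); s=robot.snapshot(name)
    if name=="wrist":
        T=np.eye(4); T[:3,:3]=R.from_euler('xyz',o['ee_rot']).as_matrix(); T[:3,3]=o['tool_pos']; T=T@np.array(s['T_tool_cam'])
    else:
        T=np.eye(4); q=np.array(s['orientation']); 
        T[:3,:3]=q if q.shape==(3,3) else (R.from_euler('xyz',q) if q.size==3 else R.from_quat(q)).as_matrix(); T[:3,3]=s['origin']
    f=200/np.tan(np.radians(s['fov_y'])/2)
    s['K']=np.array([[f,0,s['cx']],[0,f,s['cy']],[0,0,1]]);s['T']=T
    return s
def pts(s,uv,depth=None,z=None):
    uv=np.asarray(uv,float).reshape(-1,1,2)
    n=cv2.undistortPoints(uv,s['K'],np.array(s['D'],float)).reshape(-1,2)
    d=np.c_[n[:,0],-n[:,1],-np.ones(len(n))]
    w=d@s['T'][:3,:3].T; o=s['T'][:3,3]
    k=np.asarray(depth)if depth is not None else (z-o[2])/w[:,2]
    return o+w*np.asarray(k).reshape(-1,1)
def cloud(s):
    v,u=np.mgrid[:400,:640]; P=pts(s,np.c_[u.ravel(),v.ravel()],depth=s['depth'].ravel()).reshape(400,640,3)
    P[s['depth']==0]=np.nan; return P
def save(s,n): cv2.imwrite(f'pics/{n}.png',s['image'][:,:,::-1])
E
python3 - <<'E'
from h import *
for n in ("scene","top"):
    s=cam(n); save(s,n+'0'); print(n,s['T'][:3].round(3).tolist(),s['fov_y'],s['D'])
    P=cloud(s); h=cv2.cvtColor(s['image'],cv2.COLOR_RGB2HSV)
    for c,m in (('red',((h[...,0]<8)|(h[...,0]>172))),('blue',(abs(h[...,0].astype(int)-112)<12))):
        m=(m&(h[...,1]>120)&(h[...,2]>50)).astype(np.uint8)
        k,l,st,ce=cv2.connectedComponentsWithStats(m)
        for i in range(1,k):
            if st[i,4]>60:
                q=P[l==i]; q=q[~np.isnan(q[:,0])]
                if len(q): print(c,st[i],np.percentile(q,2,0).round(3),np.percentile(q,98,0).round(3),np.median(q,0).round(3))
E
```

```text
scene [[-0.713, 0.351, -0.606, -0.229], [-0.701, -0.347, 0.624, 0.71], [0.009, 0.87, 0.493, 0.614]] 50.38919443414174 [0.0349263 0.        0.        0.        0.       ]
red [475  35  22  34 296] [ 0.854 -1.911  0.06 ] [ 0.929 -1.752  0.221] [ 0.876 -1.807  0.14 ]
red [370 146  17  34 291] [ 0.452 -0.426  0.019] [ 0.58  -0.261  0.085] [ 0.476 -0.272  0.044]
red [305 205  17  18 171] [0.43  0.023 0.007] [0.466 0.049 0.054] [0.442 0.037 0.023]
blue [336 181  23  28 327] [ 0.404 -0.096  0.02 ] [ 0.455 -0.063  0.084] [ 0.433 -0.073  0.038]
top [[0.004, 0.994, -0.111, 0.37], [-1.0, 0.004, -0.007, -0.015], [-0.006, 0.111, 0.994, 1.137]] 54.792147099832825 [-0.04079274  0.          0.          0.          0.        ]
red [450 114  16  19 197] [ 0.696 -0.433  0.012] [ 0.739 -0.395  0.047] [ 0.721 -0.415  0.019]
red [454 166  15  14 120] [ 0.556 -0.43   0.014] [ 0.589 -0.402  0.054] [ 0.57  -0.418  0.02 ]
red [408 198  15  20 243] [ 0.44  -0.296  0.027] [ 0.492 -0.26   0.084] [ 0.466 -0.275  0.034]
red [300 206  12  15 110] [0.434 0.02  0.006] [0.471 0.049 0.055] [0.45  0.035 0.019]
blue [340 209  14  21 221] [ 0.407 -0.098  0.028] [ 0.459 -0.064  0.085] [ 0.432 -0.081  0.035]
```

View pics/scene0.png

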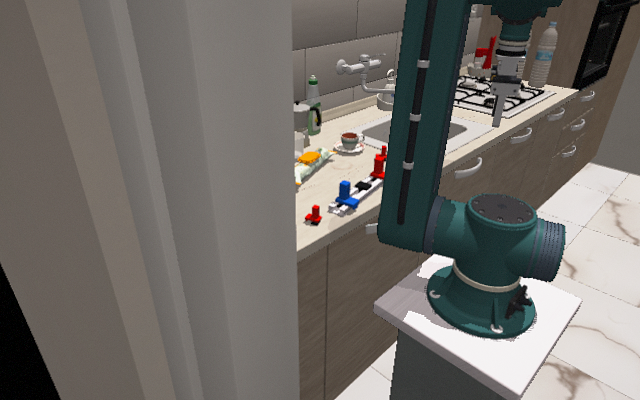

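View pics/top0.png

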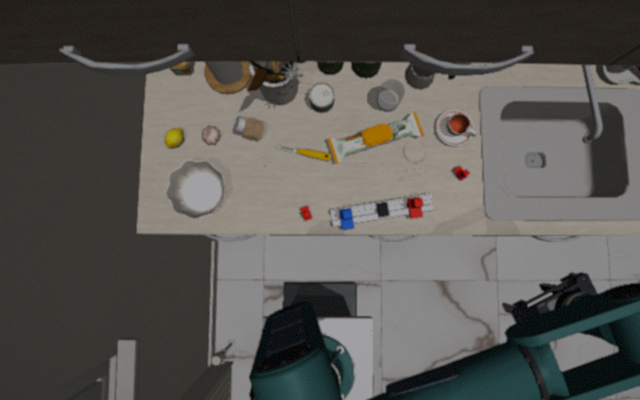

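The scene view shows the blue stop at (345,190) and the red one at (380,165). In the top view the rail runs from (330,217) to (433,201), with red at (415,207) on the right (-y) half. The basket is at (195,187). The other red pieces, at (306,213) and (461,172), are the small decoys.

Run:
```python
from h import *
s=cam("top"); P=cloud(s); h=cv2.cvtColor(s['image'],cv2.COLOR_RGB2HSV)
print('rail ends',pts(s,[[330,217],[433,201],[382,209]],z=.021).round(3))
b=P[140:235,150:240].reshape(-1,3); r=b[(b[:,2]>.055)&(b[:,2]<.08)]
print('basket rim',len(r),r.min(0).round(3),r.max(0).round(3)); (c,rad)=cv2.minEnclosingCircle(r[:,:2].astype(np.float32)); print(c,rad)
for c,m,(x0,x1) in (('red',(h[...,0]<8)|(h[...,0]>172),(400,430)),('blue',abs(h[...,0].astype(int)-112)<12,(330,365))):
    m=m&(h[...,1]>120); w=np.zeros_like(m); w[190:235,x0:x1]=1
    q=P[m&w]; t=q[q[:,2]>.075]; print(c,len(t),t.mean(0).round(3),np.ptp(t,axis=0).round(3))
o=robot.get_obs(); print(o['tool_pos'],o['ee_rot'],o['time'],o['width'])
print(P[0:190,140:480][...,2].max() if 0 else np.nanpercentile(P[100:230,150:470,2],[50,99,99.9]))
```

```text
rail ends [[ 0.44  -0.035  0.021]
 [ 0.487 -0.335  0.021]
 [ 0.463 -0.186  0.021]]
basket rim 374 [0.429 0.263 0.055] [0.598 0.432 0.07 ]
(0.514188826084137, 0.3482586145401001) 0.08795962482690811
red 70 [ 0.477 -0.276  0.081] [0.025 0.022 0.011]
blue 75 [ 0.443 -0.079  0.081] [0.025 0.025 0.01 ]
[ 0.2389926  -0.49489086  0.20457285] [-3.13990271e+00 -1.90349187e-04  4.49816012e-01] 0.15 0.0942400597470702
[0.00040184 0.06562146 0.0829131 ]
```

>>> move_arm:
  deltas: [0, 0, 0.295, 31, -9.4, 0, -1, 0, 0, 0.295, 31, -9.4, 0, -1, 0, 0, 0.295, 31, -9.4, 0, -1, 0, 0, 0.295, 31, -9.4, 0, -1, 0, 0, 0.295, 31, -9.4, 0, -1, 0, 0, 0.295, 31, -9.4, 0, -1, 0, 0, 0.295, 31, -9.4, 0, -1, 0, 0, 0.295, 31, -9.4, 0, -1]

```text
time: 0.95
tool_pos: [0.4797, -0.2727, 0.2048]
ee_rot: [-3.14, -0.0, 0.161]
wrist_force: [0.0, -0.5, -0.2]
width: 0.0939
finger_force: 0.0
```

Run:
```python
from h import *
s=cam("wrist"); save(s,'w1'); P=cloud(s); h=cv2.cvtColor(s['image'],cv2.COLOR_RGB2HSV)
o=robot.get_obs(); print(o['tool_pos'],o['ee_rot'],o['time'],s['T'][:3].round(3).tolist())
for c,m in (('red',(h[...,0]<8)|(h[...,0]>172)),('blue',abs(h[...,0].astype(int)-112)<12)):
    q=P[m&(h[...,1]>120)]
    for a,b in((.075,.09),(.028,.038)):
        t=q[(q[:,2]>a)&(q[:,2]<b)]
        if len(t)>20:
            r=cv2.minAreaRect((t[:,:2]*1000).astype(np.float32)); print(c,a,len(t),np.array(r[0]).round(1),np.array(r[1]).round(1),r[2],t[:,2].mean())
```

```text
[ 0.47819734 -0.27443023  0.20486004] [-3.14109642e+00  1.13597828e-03  1.58472736e-01] 1.0 [[0.16, 0.956, 0.245, 0.55], [-0.987, 0.156, 0.038, -0.262], [-0.001, -0.248, 0.969, 0.384]]
red 0.075 510 [ 477.6 -279. ] [23.  23.3] 9.443158149719238 0.0812942707878334
red 0.028 901 [ 506.9 -243.3] [167.2 532.2] 28.674789428710938 0.032687194203652396
blue 0.075 526 [444.5 -82.6] [22.9 24.1] 9.535654067993164 0.08095624569453491
blue 0.028 863 [435.3 -84.9] [57.4 35.3] 9.361698150634766 0.03252752297658828
```

View pics/w1.png

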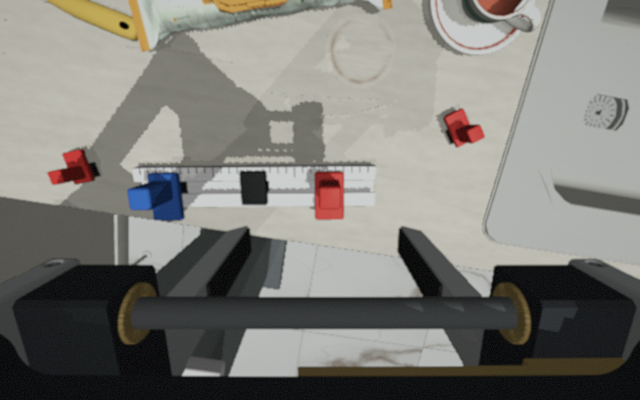

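The wrist view shows red on the right half of the rail at (330,193), the block at (254,187) and blue at (160,195). The rail's yaw is about 9.5° and the red grip is at (0.4776, -0.279), so I'm descending.

>>> move_arm:
  deltas: [0, 0, -0.011, 0, 0.35, 5, -1, 0, 0, -0.011, 0, 0.35, 10, -1, 0, 0, -0.011, 0, 0.35, 14, -1, 0, 0, -0.011, 0, 0.35, 16.2, -1, 0, 0, -0.011, 0, 0.35, 16.2, -1, 0, 0, -0.011, 0, 0.35, 16.2, -1, 0, 0, -0.011, 0, 0.35, 16.2, -1]

```text
time: 1.7
tool_pos: [0.4789, -0.281, 0.0459]
ee_rot: [3.138, -0.003, 0.165]
wrist_force: [0.2, -0.1, -0.4]
width: 0.0942
finger_force: 0.0
```

>>> move_arm:
  deltas: [0, 0, 0, 0, 0, 0, 0.9, 0, 0, 0, 0, 0, 0, 0.9, 0, 0, 0, 0, 0, 0, 0.9, 0, 0, 0, 0, 0, 0, 0.9, 0, 0, 0, 0, 0, 0, 0.9, 0, 0, 0, 0, 0, 0, 0.9]

```text
time: 2.3
tool_pos: [0.478, -0.2793, 0.0434]
ee_rot: [-3.142, 0.0, 0.166]
wrist_force: [0.4, 0.3, -0.4]
width: 0.0494
finger_force: 0.0
```

>>> move_arm:
  deltas: [0, 0, 0, 0, 0, 0, 0.9, 0, 0, 0, 0, 0, 0, 0.9, 0, 0, 0, 0, 0, 0, 0.9, 0, 0, 0, 0, 0, 0, 0.9, 0, 0, 0, 0, 0, 0, 0.9, 0, 0, 0, 0, 0, 0, 0.9]

```text
time: 2.9
tool_pos: [0.478, -0.2793, 0.0434]
ee_rot: [-3.142, 0.0, 0.166]
wrist_force: [-0.5, -0.4, 0.7]
width: 0.024
finger_force: 30.0
```

>>> move_arm:
  deltas: [0, 0, 0, 0, 0, -0.15, 0.9, 0, 0, 0, 0, 0.7, -0.15, 0.9, 0, 0, 0, 0, 1.5, -0.15, 0.9, 0, 0, 0, 0, 2.3, -0.15, 0.9, 0, 0, 0, 0, 3, -0.15, 0.9, 0, 0, 0, 0, 3, -0.15, 0.9]

```text
time: 3.5
tool_pos: [0.483, -0.3103, 0.0449]
ee_rot: [3.141, -0.0, 0.165]
wrist_force: [-0.9, -0.0, -0.7]
width: 0.0236
finger_force: 30.0
```

Sliding freely.

>>> move_arm:
  deltas: [0, 0, 0, 0, 1, 0, 0.9, 0, 0, 0, 0, 2, 0, 0.9, 0, 0, 0, 0, 3, 0, 0.9, 0, 0, 0, 0, 4, 0, 0.9, 0, 0, 0, 0, 5, 0, 0.9, 0, 0, 0, 0, 6, 0, 0.9, 0, 0, 0, 0, 6.4, 0, 0.9, 0, 0, 0, 0, 6.4, 0, 0.9]

```text
time: 4.3
tool_pos: [0.4935, -0.3727, 0.0449]
ee_rot: [-3.142, 0.0, 0.165]
wrist_force: [0.6, -0.5, -1.3]
width: 0.0236
finger_force: 30.0
```

Run:
```python
from h import *
o=robot.get_obs(); print(o['tool_pos'],o['wrist_force'])
s=cam("top"); P=cloud(s); h=cv2.cvtColor(s['image'],cv2.COLOR_RGB2HSV)
cv2.imwrite('pics/t2.png',cv2.resize(s['image'][150:260,300:500,::-1],None,fx=4,fy=4))
```

```text
[ 0.4934689  -0.37274294  0.04486306] [ 0.57978027 -0.46346347 -1.32870179]
```

View pics/t2.png

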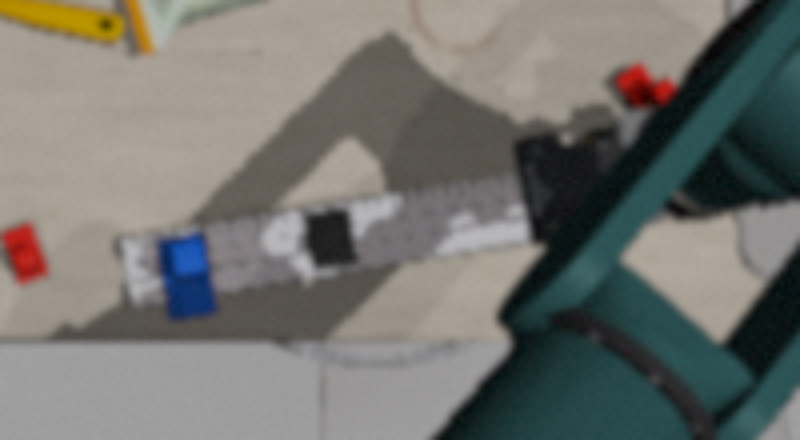

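The stop is about 188 mm from the rail's middle. The crop shows the track empty and blue undisturbed at (187,270), so I'm lifting.

>>> move_arm:
  deltas: [0, 0, 0, 0, 0, -1, 0.9, 0, 0, 0, 0, 0, -3, 0.9, 0, 0, 0, 0, 0, -6, 0.9, 0, 0, 0, 0, 0, -9, 0.9, 0, 0, 0, 0, 0, -12, 0.9, 0, 0, 0, 0, 0, -14, 0.9, 0, 0, 0, 0, 0, -14, 0.9]

```text
time: 5.05
tool_pos: [0.4952, -0.373, 0.1906]
ee_rot: [3.134, -0.006, 0.166]
wrist_force: [0.3, 0.1, 0.4]
width: 0.024
finger_force: 30.0
```

>>> move_arm:
  deltas: [0, 0, 0, 0.7, -3, 0, 0.9, 0, 0, 0, 1.5, -7, 0, 0.9, 0, 0, 0, 2.4, -11.5, 0, 0.9, 0, 0, 0, 3.3, -16, 0, 0.9, 0, 0, 0, 4.3, -20.5, 0, 0.9, 0, 0, 0, 5.2, -25, 0, 0.9, 0, 0, 0, 6.1, -29, 0, 0.9, 0, 0, 0, 6.7, -32, 0, 0.9]

```text
time: 5.85
tool_pos: [0.5057, -0.0425, 0.1837]
ee_rot: [-3.14, 0.002, 0.168]
wrist_force: [-0.1, -0.3, -1.1]
width: 0.0239
finger_force: 30.0
```

>>> move_arm:
  deltas: [0, 0, 0, 0.8, -4, 0, 0.9, 0, 0, 0, 1.7, -8, 0, 0.9, 0, 0, 0, 2.5, -12, 0, 0.9, 0, 0, 0, 3.3, -16, 0, 0.9, 0, 0, 0, 4.2, -20, 0, 0.9, 0, 0, 0, 4.6, -22, 0, 0.9, 0, 0, 0, 4.8, -23, 0, 0.9, 0, 0, 0, 4.8, -23, 0, 0.9]

```text
time: 6.65
tool_pos: [0.5153, 0.1902, 0.1839]
ee_rot: [3.141, 0.002, 0.168]
wrist_force: [-0.7, -0.9, -1.1]
width: 0.0238
finger_force: 30.0
```

Run:
```python
from h import *
o=robot.get_obs(); print(o['tool_pos'],o['ee_rot'],o['width'],o['finger_force'])
s=cam("wrist"); save(s,'w2'); P=cloud(s); q=P.reshape(-1,3)
r=q[(q[:,2]>.058)&(q[:,2]<.075)&(abs(q[:,0]-.514)<.12)&(abs(q[:,1]-.348)<.12)]
print(len(r),r.min(0),r.max(0),cv2.minEnclosingCircle(r[:,:2].astype(np.float32)))
```

```text
[0.51534869 0.19018138 0.183854  ] [3.14123461e+00 1.92407911e-03 1.67844767e-01] 0.023761780682021404 29.997973144054413
2680 [0.42679833 0.2595249  0.05800155] [0.59868646 0.43115885 0.06789855] ((0.5144150257110596, 0.3455222547054291), 0.08777732402086258)
```

View pics/w2.png

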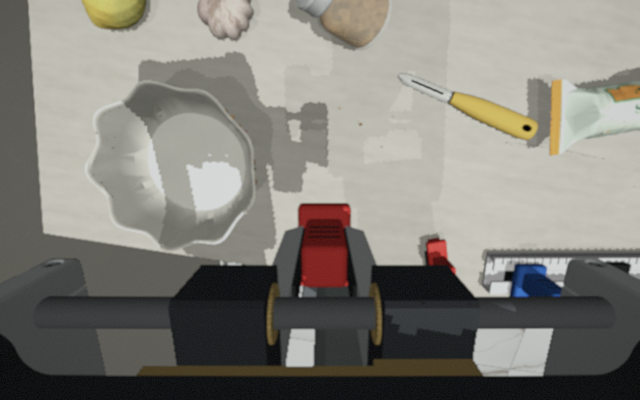

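The wrist view shows the stop held upright at (325,245) and the basket at (172,165), centred at (0.513, 0.346) in the world.

>>> move_arm:
  deltas: [0, 0, 0, 0.9, -4, 0, 0.9, 0, 0, 0, 1.8, -8, 0, 0.9, 0, 0, 0, 2.6, -12, 0, 0.9, 0, 0, 0, 3.2, -14.5, 0, 0.9, 0, 0, 0, 3.4, -15.3, 0, 0.9, 0, 0, 0, 3.4, -15.3, 0, 0.9, 0, 0, 0, 3.4, -15.3, 0, 0.9]

```text
time: 7.4
tool_pos: [0.5248, 0.344, 0.1849]
ee_rot: [3.14, 0.0, 0.164]
wrist_force: [0.5, 0.5, -1.5]
width: 0.0241
finger_force: 30.0
```

>>> move_arm:
  deltas: [0, 0, 0, 0, 0, 2.5, 0.9, 0, 0, 0, 0, 0, 5, 0.9, 0, 0, 0, 0, 0, 8, 0.9, 0, 0, 0, 0, 0, 10.5, 0.9, 0, 0, 0, 0, 0, 12, 0.9, 0, 0, 0, 0, 0, 13, 0.9, 0, 0, 0, 0, 0, 13.7, 0.9, 0, 0, 0, 0, 0, 13.7, 0.9]

```text
time: 8.2
tool_pos: [0.5245, 0.3455, 0.0478]
ee_rot: [3.141, 0.0, 0.165]
wrist_force: [0.3, 0.7, -1.1]
width: 0.0237
finger_force: 30.0
```

>>> move_arm:
  deltas: [0, 0, 0, 0, 0, 0.2, 0.9, 0, 0, 0, 0, 0, 0.35, 0.9, 0, 0, 0, 0, 0, 0.4, 0.9, 0, 0, 0, 0, 0, 0.4, 0.9]

```text
time: 8.6
tool_pos: [0.5246, 0.3461, 0.0443]
ee_rot: [-3.141, -0.001, 0.166]
wrist_force: [-0.2, 0.1, -0.6]
width: 0.0237
finger_force: 30.0
```

>>> move_arm:
  deltas: [0, 0, 0, 0, 0, 0.1, 0.9, 0, 0, 0, 0, 0, 0.2, 0.9, 0, 0, 0, 0, 0, 0.2, 0.9, 0, 0, 0, 0, 0, 0.2, 0.9]

```text
time: 9.0
tool_pos: [0.5244, 0.3459, 0.0419]
ee_rot: [3.141, 0.0, 0.166]
wrist_force: [-0.4, -0.1, -0.6]
width: 0.0236
finger_force: 30.0
```

>>> move_arm:
  deltas: [0, 0, 0, 0, 0, 0.1, 0.9, 0, 0, 0, 0, 0, 0.2, 0.9, 0, 0, 0, 0, 0, 0.2, 0.9]

```text
time: 9.3
tool_pos: [0.5245, 0.3459, 0.0418]
ee_rot: [-3.142, -0.001, 0.166]
wrist_force: [-2.5, -1.2, 5.8]
width: 0.0235
finger_force: 30.0
```

Contact, with 6 N upward on the tool. I'm releasing with a partial opening and going up.

>>> move_arm:
  deltas: [0, 0, 0, 0, 0, -0.1, 0.1, 0, 0, 0, 0, 0, -0.1, 0.1, 0, 0, 0, 0, 0, -0.1, 0.1, 0, 0, 0, 0, 0, -0.1, 0.1, 0, 0, 0, 0, 0, -0.1, 0.1]

```text
time: 9.8
tool_pos: [0.5243, 0.3458, 0.0406]
ee_rot: [3.141, 0.0, 0.166]
wrist_force: [0.1, -0.0, 0.5]
width: 0.0425
finger_force: 0.0
```

>>> move_arm:
  deltas: [0, 0, 0, 0, 0, -1, 0.1, 0, 0, 0, 0, 0, -2.5, 0.1, 0, 0, 0, 0, 0, -5, 0.1, 0, 0, 0, 0, 0, -8, 0.1, 0, 0, 0, 0, 0, -12, 0.1, 0, 0, 0, 0, 0, -15, 0.1, 0, 0, 0, 0, 0, -15, 0.1]

```text
time: 10.5
tool_pos: [0.5272, 0.3474, 0.1997]
ee_rot: [-3.137, -0.014, 0.166]
wrist_force: [0.3, -0.9, 0.6]
width: 0.0427
finger_force: 0.0
```

Run:
```python
from h import *
o=robot.get_obs(); print(o['time'],o['tool_pos'],o['width'],o['wrist_force'])
s=cam("wrist"); save(s,'w3')
```

```text
10.5 [0.52722036 0.34743923 0.19974154] 0.04269192649976108 [ 0.25412315 -0.92829034  0.62626387]
```

View pics/w3.png

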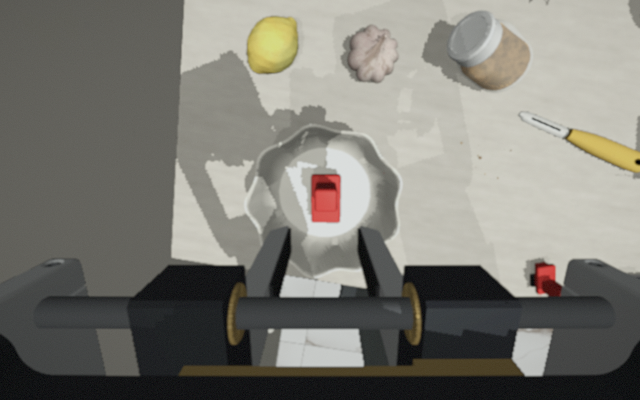

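The red stop stands in the basket at (326,198), the basket is upright and the gripper is clear.

```bash
python3 -c "
from bench import robot
print(robot.close_job())"
```

```text
the job is handed in; nothing more can be done
None
```

I slid the largest red stop out of its own end of the rail and set it down upright in the china basket; the basket is upright, I saw no sign that the blue stop moved, and the job is handed in at about 10.5 s of the 42 s allowed, but the interface gave no pass/fail verdict.

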